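# Unclip a lamp cartridge and clip it into the service stand

## Robot

A 6-joint arm with a two-finger parallel gripper is mounted at the origin on the work surface. World frame = base frame: x ahead of the robot, y to its left, z up, the work surface at z = 0. Lengths are in m, angles in rad, forces in N, time in s.
With the tool pointing down it reaches from about 0.35 to 1 m from the base axis. Payload 7.1 kg.
Tool frame: the origin (TCP) lies midway between the tips of the shut fingers; the grasp point (between the pads) lies 19 mm behind it; z points along the fingers, y is the line along which they close (so a half turn about z gives the same grasp; the last joint's range is limited). The gripper opens to 85 mm and grips with 20 to 120 N. Pads are 22 mm wide; open, the fingers measure 114 mm over their backs; the gripper's body (76 mm by 85 mm) begins 54 mm behind the grasp point. The pads swing forward as they close: fully open they stand 13 mm farther back than shut.
Start: joints at [-1.301, 0.423, 1.63, -0, 1.089, -0.019], TCP at [0.178, -0.599, 0.231] pointing down, gripper open.
Joint ranges: [-3, 3], [-0.9, 2.11], [0.09, 2.58], [-1.31, 4.45], [0.11, 2.69], [-2.54, 2.54]. Speed limits (rad/s): [2.39, 2.39, 3.01, 3.14, 3.14, 3.14].

## Interface

Orientations are given as a unit quaternion [x, y, z, w].
In Python, from rig import ctrl gives the robot as it stands.
- The arm moves only by the tool carry_out, never from a script. Its argument "plan" is a list of rows, each a list of 7 numbers: the finger opening in mm, from 0 to 85.4, then the shift along the tool's x, y, z as a fraction of full scale, then the turn, a rotation vector about the tool's x, y, z as a fraction of full scale. In form: [[jaw, dx, dy, dz, ax, ay, az], ...]. A call has 1 to 5 rows; each row is the pose to reach, as a shift and turn from the pose commanded when the call began, along the tool's axes at that moment; what a row does not reach only later rows make up. Full scale, the value 1, is 500 mm for a shift and pi/2 rad for a turn. A row lasts 1/10 s, in which the tool goes at most 50 mm and 8.59 degrees, less where a joint would pass 70% of its speed; a pose out of reach is approached as far as the arm can. A call with a number of a shift or a turn outside -1 to 1 is refused whole. A call with a gripper value outside its range is refused whole. The fingers move at their own pace and stop on an object; "squeeze" is the grip in N (left out, the last holds). Time passes only in rows, so rows that repeat a pose let the fingers close. It gives the time, the measured TCP pose, the force, the opening and the grip force at its end, in the units of the state.
- ctrl.state(): the state, without advancing time (a new reading comes with each control period).
- ctrl.capture(name): name is "scene" or "top"; returns (picture, depth): 400x640x3 uint8, red, green, blue; 400x640 float32, m along the optical axis (not along the pixel's ray), 0 where there is no reading.
- ctrl.camera_info(name): a dict with "K" (3x3 intrinsics, pixels), "dist_coeffs" ([k1, k2, p1, p2, k3] as OpenCV has them; the pictures are not rectified), "view" (4x4, takes a point from world to camera coordinates). Camera axes: x right, y down, z forward; pixel columns grow to the right and rows downward; lengths in m; the calibration is good to about 2 mm. A picture is of the moment at which its call begins. camera_info takes no time and is no camera call.
- ctrl.close_job(): hands the job in; it is judged then, once.
Trained networks look in the newest picture that a camera, given by its name, has taken for a name from the list of things; names that differ only in an ending like _2 or _b are one class to them, and where a whole thing is asked for, a point or a joint stands for the part that bears it (a point fixed in the world has none). Each returns a list of dicts, best first, with "p" (0 to 1); they miss things now and then, are a little off and sometimes report something else, mostly with a low value. They report only what shows in the picture. A call takes as long as a camera call. They do not tell look-alikes from the thing itself.
- ctrl.search_frame(name, camera): "extent" ([left, top, right, bottom] as shares, 0 to 1, of the picture: columns of its width, rows of its height, round what is visible of it).
The state is a dict: "t": time; "joints": joint angles; "qd": joint speeds; "tau": joint torques, N m; "eef_pos": TCP position; "orientation": TCP orientation; "contact_force": force on the tool from outside, world axes, zero at the start; "ft_torque": the same for the moment, N m; "finger_gap": finger opening in m; "gripper_force": force on a finger pad.
Only numpy, scipy, OpenCV 4.12 (cv2) and the standard library are available. Lean on these libraries where they do the work, as an engineer would, in place of code of your own. Each camera call takes 0.05 s, during which the arm holds its last target. There are 200 camera calls.

## Task

Take the lamp cartridge off the white light-source box and clip it into the blue service stand: hold its red release button in while you pull it straight up, keep the button held while you press it fully home in the stand's socket against the sprung contacts, then let go so that the button springs out and the clip locks. Be gentle: squeeze no harder than the button needs, do not pull hard against the clip or force it into the socket, and leave the jar, the bottle and the slide box alone.

Things in the scene. Friction and masses are not known exactly. Their poses are not given: they have to be found in the camera images.
- cartridge: Lamp cartridge, about 150 g (varies). Origin: centre of the plug's underside; z up along it, y towards the red button. Grey plug 26 (x) x 30 (y) mm, z 0 to 30, its foot tapered by 2 mm all round over 4 mm; black ribbed head 36 (x) x 40 (y) mm, z 30 to 90, its underside a flat shoulder; lens to z 100. Starts clipped in the white box's socket, axes parallel to the box's, its origin 1.5 to 2 mm above dock_seat
- release_button (a joint): Travel of the red button into the cartridge, m: 0 = out (tooth out), 0.006 = fully in. The spring needs 5.6 N to start and 8 N fully in. 12 to 18 N on each finger holds it in with some to spare; over 30 N on each cracks the housing. The tooth clears a socket's lip only when the button is almost fully in (5.5 mm at worst)
- button_face (a point): Centre of the outer face of the red button (14 mm wide, 16 mm high) on the head's +y side, at z 62 mm of the cartridge; 27 mm from its axis when out, 21 mm when in. Held with one finger on it and the other on the plain face opposite (y = -20 mm); across the two it is 47 mm with the button out, 41 mm with it fully in
- latch_tooth (a point): Outer end of the steel latch tooth on the plug's +y side (12 mm wide, z 8 to 16 mm, square, no ramp; this point at z 12). It sticks out 5.5 mm from the plug with the button out and moves in with the button; button fully in = tooth flush with the plug. Out of sight while in a socket
- dock: White light-source box, fixed, 160 x 120 x 55 mm (x -50 to 110, y -60 to 60). Origin: on the table right below its socket's middle; z up. The socket: a square-cornered well in the top, 29 (x) x 33 (y) mm, mouth at z 55 mm; the plug has 1.5 mm of play each side. Under the +y and -y edges of the mouth is a 12.5 mm thick lip that the tooth catches beneath
- dock_seat (a point): Where the cartridge's origin lies when its shoulder sits on the box's top: on the socket's axis, 25 mm above the table. Brass contacts on a spring at the bottom of each socket push the cartridge up with about 6 N at home and 4 N 8 mm higher, where they stop; they hold the tooth against the lip. Pulling with over 30 N on the box would break the clip
- cradle: Blue service stand, fixed, 100 (x) x 110 (y) x 55 mm high, with just the same socket, lips and sprung contacts in the middle of its top, empty. Origin: on the table right below the socket's middle; z up. The cartridge goes in with its y axis along the stand's, either way round, and only with the button held in
- cradle_seat (a point): Where the cartridge's origin lies when its shoulder sits on the stand's top: on the socket's axis, 25 mm above the table. Let go within 1.5 mm of it, the tooth springs out beneath the lip and the cartridge rests up to 2 mm up; let go higher, the button stays in, unclipped. The shoulder meets the top hard: press at about 5 mm/s and stop at 8 to 10 N; over 20 N damages it
- specimen_jar: White jar with a red lid, 50 mm across, 70 mm high, loose; origin under its centre. Leave alone
- oil_bottle: Amber bottle with a black cap, 36 mm across, 75 mm high, loose; origin under its centre. Leave alone
- slide_box: Blue box of glass slides, 75 x 110 x 30 mm, loose; origin under its centre. Leave alone
Mind the look-alikes: they are no part of the job. What is shaped like the cartridge but green is not meant.

How it is judged:
On the way, in this order (a step that is already met when the one before it is completed fails the run):
1. the cartridge is pulled clear of the light-source box, with its button held in (z of cartridge in the frame of dock above 0.062 m and value of joint release_button above 0.004 m), for 0.1 s.
2. the cartridge is pressed home in the stand's socket, with its button held in (distance between cartridge and cradle_seat below 0.004 m and value of joint release_button above 0.004 m), for 0.1 s.
At the end, for the whole second after the job is handed in: the cartridge stands clipped in the blue stand's socket: its origin within 4 mm sideways of cradle_seat and less than 2.5 mm above it, upright within 0.1 rad, the button sprung out (under 1.5 mm of travel), at rest and let go (z of cartridge in the frame of cradle_seat below 0.0025 m and horizontal distance between cartridge and cradle_seat below 0.004 m and angle between the z axis of cartridge and the z axis of cradle, either way round below 0.1 rad and value of joint release_button below 0.0015 m and linear speed of cartridge below 0.02 m/s); the robot touches nothing.
It fails at once if the cartridge is wrenched or rammed against the light-source box (over 30 N) (contact force between cartridge and dock above 30 N).
It fails at once if the cartridge is rammed against the service stand (over 20 N) (contact force between cartridge and cradle above 20 N).
It fails at once if the cartridge is squeezed too hard (over 60 N, both fingers together) (contact force between the fingers and cartridge above 60 N).
It fails at once if the jar, the bottle or the slide box is disturbed (moved over 15 mm) (distance of any of specimen_jar, oil_bottle, slide_box from where it was at the start of the episode above 0.015 m).
It also fails if it takes over 46 s, if anything falls off the work surface, if the arm or the gripper's body presses on something with over 40 N, if the wrist force passes 120 N, or if a joint passes its speed limit or range.

## Working session

There is one attempt and no reset: what is moved stays moved. The work goes in short steps, Python scripts to look and compute and a tool call to move; the robot and the scene stay as the last step left them, time stands still between calls to the robot, and variables do not carry over. Pictures are saved under pics/ and viewed, at most 10 in all, crops included, and the job is handed in when it is done.

Besides the shell and the picture viewer there is one more tool, called after "Call:" as name([rows], argument=value, ...), one row to a line, values as JSON. carry_out: Moves the arm, as the interface text tells. Its arguments: {"type":"object","properties":{"plan":{"type":"array"},"squeeze":{"type":"number"}},"required":["plan"]}

```bash
mkdir -p pics; ls; python3 - <<'E'
from rig import ctrl
import cv2, numpy as np
s=ctrl.state(); print({k:np.round(v,3).tolist() for k,v in s.items()})
ims=[]
for c in ("scene","top"):
    p,d=ctrl.capture(c); cv2.imwrite(f"pics/{c}0.png",p[:,:,::-1]); np.savez(f"{c}0.npz",p=p,d=d)
    i=ctrl.camera_info(c); print(c,np.round(i["K"],1).tolist(),i["dist_coeffs"],np.round(i["view"],3).tolist())
    for n in ("cartridge","release_button","dock","cradle","specimen_jar","oil_bottle","slide_box"):
        print(n,[(round(r["p"],2),(np.array(r["extent"])*[640,400,640,400]).round().astype(int).tolist()) for r in ctrl.search_frame(n,c)])
E
```

```text
pics
{'t': 0.0, 'joints': [-1.301, 0.424, 1.631, 0.0, 1.089, -0.019], 'qd': [-0.001, -0.0, 0.001, 0.001, 0.0, -0.001], 'tau': [0.0, -55.739, -28.174, -0.0, 0.007, -0.0], 'eef_pos': [0.178, -0.599, 0.231], 'orientation': [0.99, 0.144, -0.0, -0.001], 'contact_force': [0.027, -0.354, 1.1], 'ft_torque': [-0.007, 0.067, 0.106], 'gripper_force': 0.0, 'finger_gap': 0.085}
scene [[512.8, 0.0, 313.8], [0.0, 512.8, 193.6], [0.0, 0.0, 1.0]] [-0.14735809  0.          0.          0.          0.        ] [[-0.367, 0.93, -0.005, 0.206], [0.627, 0.244, -0.74, -0.301], [-0.687, -0.275, -0.672, 1.527], [0.0, 0.0, 0.0, 1.0]]
cartridge [(0.91, [204, 138, 230, 169]), (0.6, [255, 121, 273, 157])]
release_button []
dock []
cradle [(0.83, [386, 204, 455, 258])]
specimen_jar [(0.58, [332, 156, 356, 186])]
oil_bottle [(0.75, [289, 233, 306, 265]), (0.71, [391, 206, 458, 259]), (0.47, [204, 134, 233, 168])]
slide_box [(0.56, [146, 230, 213, 278])]
top [[479.6, 0.0, 323.8], [0.0, 479.6, 192.8], [0.0, 0.0, 1.0]] [0.03140138 0.         0.         0.         0.        ] [[0.003, -1.0, -0.011, 0.016], [-0.999, -0.002, -0.05, 0.593], [0.05, 0.011, -0.999, 0.983], [0.0, 0.0, 0.0, 1.0]]
cartridge [(0.51, [402, 83, 464, 129])]
release_button []
dock [(0.89, [418, 169, 491, 255])]
cradle [(0.62, [176, 183, 249, 250])]
specimen_jar [(0.77, [309, 257, 336, 284])]
oil_bottle [(0.52, [316, 135, 337, 157])]
slide_box []
```

View pics/scene0.png

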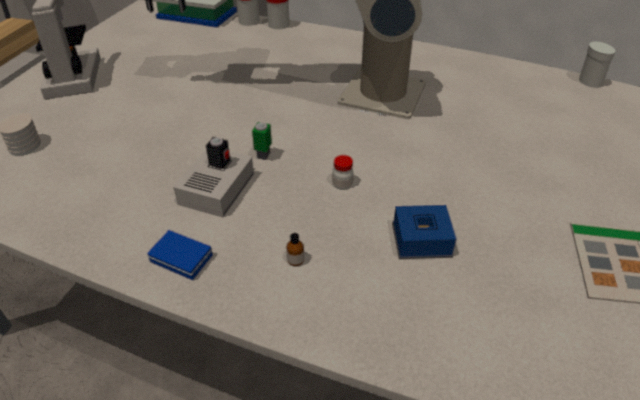

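View pics/top0.png

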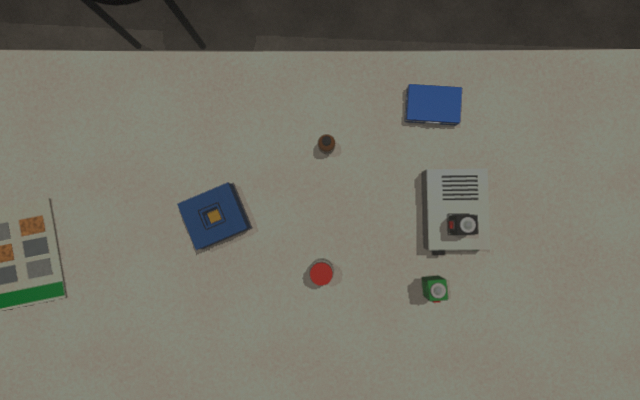

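The scene picture shows the black cartridge at (218,152) on the white box and the blue stand at (424,230). In the top picture these are at (462,225) and (213,216), with the cartridge's red button on its left side at (451,225), which is world +y. Possible mix-ups are the green cartridge-like thing at top (435,289) / scene (262,140), which is not meant, and the blue slide box at top (433,105), which could pass for the stand. I choose the black one and check it in a close crop.

```bash
cat > h.py <<'E'
import numpy as np, cv2
from rig import ctrl
def cloud(name,d):
    i=ctrl.camera_info(name); K=np.array(i["K"]); V=np.array(i["view"])
    h,w=d.shape; uv=np.stack(np.meshgrid(np.arange(w),np.arange(h)),-1).reshape(-1,1,2).astype(float)
    n=cv2.undistortPoints(uv,K,np.array(i["dist_coeffs"])).reshape(h,w,2)
    P=np.concatenate([n*d[...,None],d[...,None]],-1)
    return (P-V[:3,3])@V[:3,:3]
def rect(P,m):
    r=cv2.minAreaRect((P[m][:,:2]*1000).astype(np.float32)); return np.round(r[0],1),np.round(r[1],1),round(r[2],2),int(m.sum()),np.round(np.median(P[m][:,2])*1000,1)
E
python3 - <<'E'
from h import *
for c,boxes in (("top",dict(dock=(405,155,500,265),cradle=(165,170,260,260),cart=(440,208,490,242))),("scene",dict(dock=(165,125,262,220),cradle=(380,195,465,265),cart=(200,130,235,172)))):
    f=np.load(c+"0.npz"); P=cloud(c,f["d"]); ok=f["d"]>0
    for n,(a,b,e,g) in boxes.items():
        w=np.zeros_like(ok); w[b:g,a:e]=1; w&=ok; z=P[...,2]
        lo,hi=(.046,.064) if n!="cart" else (.105,.122)
        m=w&(z>lo)&(z<hi)
        m=cv2.morphologyEx(m.astype(np.uint8),cv2.MORPH_OPEN,np.ones((3,3)))>0 if n!="cart" else m
        print(c,n,rect(P,m))
        if n=="cart":
            m=w&(z>.119); print("lens",rect(P,m),P[m].mean(0).round(4), np.percentile(z[w],[50,90,95,99]).round(3))
p=np.load("top0.npz")["p"]; s=np.load("scene0.npz")["p"]
a=cv2.resize(p[160:260,410:500],(396,440),interpolation=3); b=cv2.resize(s[120:220,170:260],(396,440),interpolation=3)
cv2.imwrite("pics/crop1.png",np.hstack([a,b])[:,:,::-1])
E
```

```text
top dock (array([ 560. , -248.3]), array([160.8, 122.2]), 1.04, 4451, np.float64(55.3))
top cradle (array([545.6, 240.6]), array([100.2, 110.9]), 23.18, 2578, np.float64(55.1))
top cart (array([ 530.6, -248.7]), array([37.3, 39.8]), 0.21, 379, np.float64(117.0))
lens (array([ 530.7, -248.1]), array([33.1, 32.9]), 0.22, 188, np.float64(121.7)) [ 0.5311 -0.2487  0.1224] [0.056 0.12  0.122 0.126]
scene dock (array([ 533.2, -249. ]), array([220. , 123.4]), 1.03, 2220, np.float64(55.4))
scene cradle (array([546.5, 240.5]), array([105.4, 111. ]), 23.27, 1937, np.float64(55.1))
scene cart (array([ 530.6, -249. ]), array([41.2, 43.7]), 3.8, 211, np.float64(116.1))
lens (array([ 533.9, -246.3]), array([36.2, 30.2]), 55.21, 90, np.float64(122.3)) [ 0.5334 -0.247   0.1226] [0.057 0.117 0.12  0.125]
```

View pics/crop1.png

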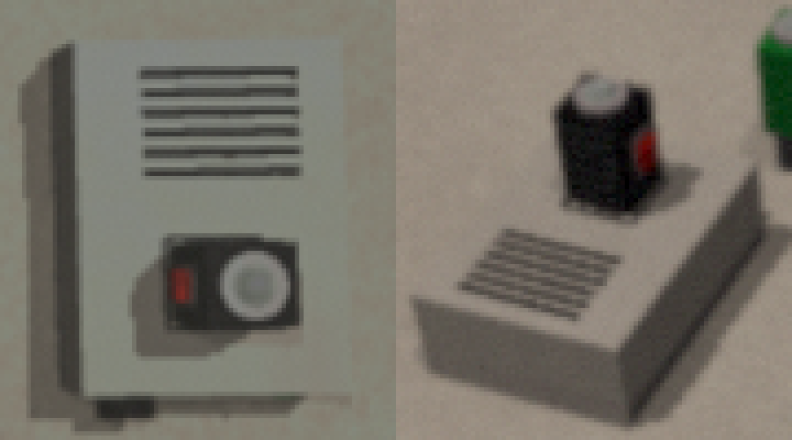

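The crop confirms the choice: a black ribbed head on the white box, with its red button on the +y side. The green look-alike stands on the table beyond. I'm writing a planner helper and moving above the cartridge.

```bash
cat >> h.py <<'E'
from scipy.spatial.transform import Rotation as R
def goto(xyz,yaw_y):
    """shift (fraction of 500mm) and turn (fraction of pi/2) to TCP xyz (m), tool down, tool y at yaw_y deg"""
    s=ctrl.state(); R0=R.from_quat(s["orientation"])
    a=np.deg2rad(yaw_y); y=np.array([np.cos(a),np.sin(a),0]); z=np.array([0,0,-1.]); x=np.cross(y,z)
    R1=R.from_matrix(np.stack([x,y,z],1))
    d=R0.inv().apply(np.array(xyz)-s["eef_pos"])/0.5; t=(R0.inv()*R1).as_rotvec()/(np.pi/2)
    print("t",round(s["t"],2),"pos",np.round(s["eef_pos"],4),"F",np.round(s["contact_force"],1),"gap",round(s["finger_gap"],4),"gf",round(s["gripper_force"],1))
    print("shift",d.round(4),"turn",t.round(4))
E
python3 -c "
from h import *
goto((.5308,-.2482,.20),-88.96)"
```

```text
t 0.8 pos [ 0.178  -0.5991  0.2314] F [0.6 0.5 0.7] gap 0.0854 gf 0.0
shift [ 0.8762 -0.4718  0.0627] turn [ 0.     -0.      0.1723]
```

Call:
carry_out([
  [85, 0.876, -0.472, 0.0, 0, 0, 0.1723],
  [85, 0.876, -0.472, 0.0, 0, 0, 0.1723],
  [85, 0.876, -0.472, 0.0, 0, 0, 0.1723],
  [85, 0.876, -0.472, 0.0, 0, 0, 0.1723],
  [85, 0.876, -0.472, 0.0, 0, 0, 0.1723],
], squeeze=20)

```text
t: 1.3
eef_pos: [0.356, -0.4217, 0.2315]
orientation: [1.0, 0.009, 0.0, 0.0]
contact_force: [0.2, -0.7, -0.3]
finger_gap: 0.0848
gripper_force: 0.0
```

```bash
python3 -c "
from h import *
goto((.5308,-.2482,.20),-88.96)"
```

```text
t 1.3 pos [ 0.356  -0.4217  0.2315] F [ 0.2 -0.7 -0.3] gap 0.0848 gf 0.0
shift [ 0.3557 -0.3408  0.0631] turn [ 0.0002 -0.0002 -0.0003]
```

Call:
carry_out([
  [85, 0.3557, -0.3408, 0.063, 0, 0, 0],
  [85, 0.3557, -0.3408, 0.063, 0, 0, 0],
  [85, 0.3557, -0.3408, 0.063, 0, 0, 0],
  [85, 0.3557, -0.3408, 0.063, 0, 0, 0],
  [85, 0.3557, -0.3408, 0.063, 0, 0, 0],
])

```text
t: 1.8
eef_pos: [0.5309, -0.2478, 0.1998]
orientation: [1.0, 0.009, 0.0, 0.0]
contact_force: [-0.1, -0.9, 0.2]
finger_gap: 0.0849
gripper_force: 0.0
```

Call:
carry_out([
  [85, 0, 0, 0, 0, 0, 0],
  [85, 0, 0, 0, 0, 0, 0],
])

```text
t: 2.0
eef_pos: [0.5301, -0.2485, 0.1995]
orientation: [1.0, 0.01, -0.0, -0.0]
contact_force: [-0.6, -0.0, 0.5]
finger_gap: 0.085
gripper_force: 0.0
```

```bash
python3 -c "
from h import *
goto((.5306,-.2482,.10),-88.96)
goto((.5306,-.2482,.065),-88.96)"
```

```text
t 2.0 pos [ 0.5301 -0.2485  0.1995] F [-0.6 -0.   0.5] gap 0.085 gf 0.0
shift [ 0.0012 -0.0006  0.1991] turn [-0.      0.0004  0.0017]
t 2.0 pos [ 0.5301 -0.2485  0.1995] F [-0.6 -0.   0.5] gap 0.085 gf 0.0
shift [ 0.0013 -0.0006  0.2691] turn [-0.      0.0004  0.0017]
```

Call:
carry_out([
  [85, 0, 0, 0.09, 0, 0, 0],
  [85, 0, 0, 0.16, 0, 0, 0],
  [85, 0, 0, 0.22, 0, 0, 0],
  [85, 0, 0, 0.269, 0, 0, 0],
  [85, 0, 0, 0.269, 0, 0, 0],
])

```text
t: 2.5
eef_pos: [0.5264, -0.2498, 0.0625]
orientation: [1.0, 0.008, -0.003, -0.001]
contact_force: [-0.4, 0.3, -0.4]
finger_gap: 0.0848
gripper_force: 0.0
```

Call:
carry_out([
  [60, 0, 0, 0, 0, 0, 0],
  [56, 0, 0, 0, 0, 0, 0],
  [54, 0, 0, 0, 0, 0, 0],
  [52, 0, 0, 0, 0, 0, 0],
  [52, 0, 0, 0, 0, 0, 0],
], squeeze=20)

```text
t: 3.0
eef_pos: [0.53, -0.2495, 0.0662]
orientation: [1.0, 0.009, 0.001, 0.0]
contact_force: [0.2, 3.0, 2.1]
finger_gap: 0.0523
gripper_force: 1.3
```

```bash
python3 - <<'E'
from h import *
goto((.5306,-.2482,.065),-88.96)
p,d=ctrl.capture("scene"); q,_=ctrl.capture("top")
a=cv2.resize(q[180:260,420:500],(400,400),interpolation=3); b=cv2.resize(p[100:180,180:260],(400,400),interpolation=3)
cv2.imwrite("pics/grasp.png",np.hstack([a,b])[:,:,::-1])
E
```

```text
t 3.0 pos [ 0.53   -0.2495  0.0662] F [0.2 3.  2.1] gap 0.0523 gf 1.3
shift [ 0.0012 -0.0025  0.0024] turn [ 0.0002 -0.0008  0.0001]
```

View pics/grasp.png

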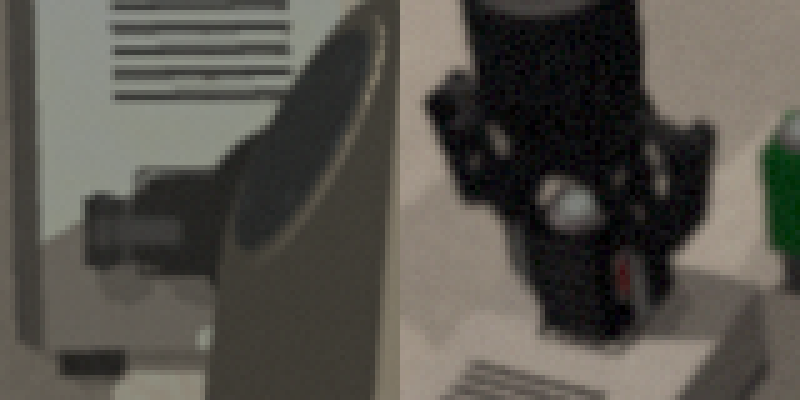

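The fingers straddle the head, and the finger at right (630,275) stands on the red button. I'm shifting 1 mm towards +y and closing gently.

Call:
carry_out([
  [52, 0.001, -0.0025, 0.001, 0, 0, 0],
  [48, 0.001, -0.0025, 0.001, 0, 0, 0],
  [44, 0.001, -0.0025, 0.001, 0, 0, 0],
  [40, 0.001, -0.0025, 0.001, 0, 0, 0],
  [40, 0.001, -0.0025, 0.001, 0, 0, 0],
], squeeze=20)

```text
t: 3.6
eef_pos: [0.5304, -0.2489, 0.0651]
orientation: [1.0, 0.009, 0.0, 0.0]
contact_force: [0.1, -2.0, 4.0]
finger_gap: 0.0404
gripper_force: 12.1
```

Call:
carry_out([
  [36, 0, 0, 0, 0, 0, 0],
  [36, 0, 0, 0, 0, 0, 0],
  [36, 0, 0, 0, 0, 0, 0],
  [36, 0, 0, 0, 0, 0, 0],
])

```text
t: 4.0
eef_pos: [0.5303, -0.2487, 0.065]
orientation: [1.0, 0.009, 0.0, 0.0]
contact_force: [-0.1, -3.3, 4.8]
finger_gap: 0.04
gripper_force: 23.1
```

Call:
carry_out([
  [39, 0, 0, 0, 0, 0, 0],
  [39, 0, 0, 0, 0, 0, 0],
  [39, 0, 0, 0, 0, 0, 0],
])

```text
t: 4.3
eef_pos: [0.5303, -0.2484, 0.0649]
orientation: [1.0, 0.009, 0.0, 0.0]
contact_force: [0.7, -2.6, 4.5]
finger_gap: 0.0393
gripper_force: 23.1
```

Call:
carry_out([
  [40, 0, 0, 0, 0, 0, 0],
  [40, 0, 0, 0, 0, 0, 0],
  [40, 0, 0, 0, 0, 0, 0],
])

```text
t: 4.6
eef_pos: [0.5303, -0.2483, 0.0649]
orientation: [1.0, 0.009, 0.0, 0.0]
contact_force: [1.5, -2.7, 3.7]
finger_gap: 0.0397
gripper_force: 15.2
```

The grip is 15 N on the pad at a 40 mm opening, so the button is in. Now a gentle pull.

Call:
carry_out([
  [40, 0, 0, -0.002, 0, 0, 0],
  [40, 0, 0, -0.004, 0, 0, 0],
  [40, 0, 0, -0.006, 0, 0, 0],
  [40, 0, 0, -0.008, 0, 0, 0],
  [40, 0, 0, -0.008, 0, 0, 0],
])

```text
t: 5.1
eef_pos: [0.53, -0.2481, 0.069]
orientation: [1.0, 0.009, -0.0, -0.0]
contact_force: [2.0, -1.3, 3.6]
finger_gap: 0.0398
gripper_force: 14.9
```

Call:
carry_out([
  [40, 0, 0, -0.006, 0, 0, 0],
  [40, 0, 0, -0.012, 0, 0, 0],
  [40, 0, 0, -0.02, 0, 0, 0],
  [40, 0, 0, -0.03, 0, 0, 0],
  [40, 0, 0, -0.04, 0, 0, 0],
])

```text
t: 5.6
eef_pos: [0.5296, -0.248, 0.0889]
orientation: [1.0, 0.009, -0.001, -0.0]
contact_force: [0.5, -0.3, -1.1]
finger_gap: 0.0399
gripper_force: 14.0
```

Call:
carry_out([
  [40, 0, 0, -0.02, 0, 0, 0],
  [40, 0, 0, -0.045, 0, 0, 0],
  [40, 0, 0, -0.07, 0, 0, 0],
  [40, 0, 0, -0.1, 0, 0, 0],
  [40, 0, 0, -0.1, 0, 0, 0],
])

```text
t: 6.1
eef_pos: [0.5316, -0.2491, 0.1417]
orientation: [1.0, 0.009, 0.002, 0.001]
contact_force: [1.5, 0.1, -1.6]
finger_gap: 0.0398
gripper_force: 14.0
```

```bash
python3 - <<'E'
from h import *
goto((.546,.2405,.145),-66.8)
p,d=ctrl.capture("scene"); 
b=cv2.resize(p[90:190,170:270],(500,500),interpolation=3)
cv2.imwrite("pics/lift.png",b[:,:,::-1])
E
```

```text
t 6.1 pos [ 0.5316 -0.2491  0.1417] F [ 1.5  0.1 -1.6] gap 0.0398 gf 14.0
shift [ 0.0466 -0.9784 -0.0085] turn [ 0.0019 -0.0024 -0.2462]
```

View pics/lift.png

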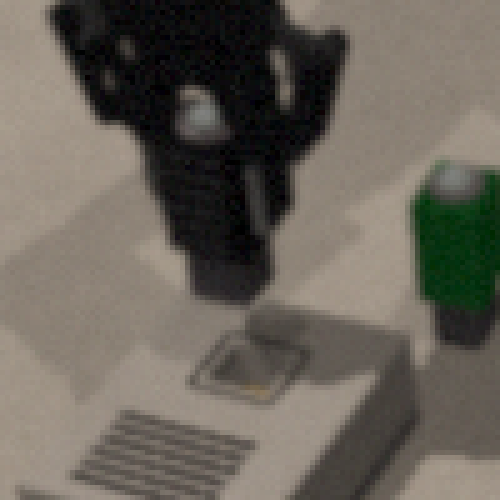

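The cartridge is lifted clear: its grey plug at (230,280) is above the empty socket at (250,370), and the tooth does not show. Now over to the stand.

Call:
carry_out([
  [40, 0.01, -0.07, -0.03, 0, 0, -0.05],
  [40, 0.02, -0.16, -0.04, 0, 0, -0.1],
  [40, 0.02, -0.26, -0.04, 0, 0, -0.15],
  [40, 0.03, -0.36, -0.04, 0, 0, -0.2],
  [40, 0.03, -0.46, -0.04, 0, 0, -0.2462],
])

```text
t: 6.65
eef_pos: [0.5408, -0.0165, 0.1586]
orientation: [0.979, 0.202, 0.0, -0.0]
contact_force: [0.9, 0.2, -1.4]
finger_gap: 0.0399
gripper_force: 14.0
```

```bash
python3 -c "
from h import *
goto((.5458,.241,.16),-66.8)"
```

```text
t 6.65 pos [ 0.5408 -0.0165  0.1586] F [ 0.9  0.2 -1.4] gap 0.0399 gf 14.0
shift [ 0.2133 -0.4689 -0.0027] turn [ 0.     -0.0001  0.0016]
```

Call:
carry_out([
  [40, 0.042, -0.092, 0, 0, 0, 0.0016],
  [40, 0.084, -0.185, 0, 0, 0, 0.0016],
  [40, 0.126, -0.278, 0, 0, 0, 0.0016],
  [40, 0.168, -0.37, 0, 0, 0, 0.0016],
  [40, 0.206, -0.453, 0, 0, 0, 0.0016],
])

```text
t: 7.15
eef_pos: [0.5457, 0.2325, 0.1584]
orientation: [0.98, 0.2, -0.0, 0.0]
contact_force: [1.2, 0.1, -2.0]
finger_gap: 0.0398
gripper_force: 14.0
```

Call:
carry_out([
  [40, 0, 0, 0, 0, 0, 0],
  [40, 0, 0, 0, 0, 0, 0],
  [40, 0, 0, 0, 0, 0, 0],
])

```text
t: 7.45
eef_pos: [0.5458, 0.2296, 0.1582]
orientation: [0.98, 0.2, -0.001, 0.0]
contact_force: [-0.5, 0.2, -1.8]
finger_gap: 0.0402
gripper_force: 14.0
```

```bash
python3 -c "
from h import *
goto((.5458,.241,.103),-66.8)"
```

```text
t 7.45 pos [0.5458 0.2296 0.1582] F [-0.5  0.2 -1.8] gap 0.0402 gf 14.0
shift [ 0.0091 -0.0209  0.1104] turn [ 0.0001  0.001  -0.0018]
```

Call:
carry_out([
  [40, 0.009, -0.0209, 0.0, 0, 0, -0.0008],
  [40, 0.009, -0.0209, 0.03, 0, 0, -0.0008],
  [40, 0.009, -0.0209, 0.07, 0, 0, -0.0008],
  [40, 0.009, -0.0209, 0.104, 0, 0, -0.0008],
  [40, 0.009, -0.0209, 0.104, 0, 0, -0.0008],
])

```text
t: 7.95
eef_pos: [0.5445, 0.2404, 0.1037]
orientation: [0.98, 0.2, -0.003, 0.001]
contact_force: [-0.4, -0.3, -2.8]
finger_gap: 0.0402
gripper_force: 14.0
```

Call:
carry_out([
  [40, 0, 0, 0, 0, 0, 0],
  [40, 0, 0, 0, 0, 0, 0],
  [40, 0, 0, 0, 0, 0, 0],
])

```text
t: 8.25
eef_pos: [0.547, 0.242, 0.1077]
orientation: [0.98, 0.2, 0.001, -0.0]
contact_force: [0.2, -0.4, -0.3]
finger_gap: 0.04
gripper_force: 14.0
```

```bash
python3 - <<'E'
from h import *
goto((.5458,.241,.099),-66.8)
p,d=ctrl.capture("scene"); q,e=ctrl.capture("top")
b=cv2.resize(p[170:270,370:470],(400,400),interpolation=3)
a=cv2.resize(q[170:270,165:265],(400,400),interpolation=3)
cv2.imwrite("pics/over.png",np.hstack([a,b])[:,:,::-1])
P=cloud("top",e); w=np.zeros(e.shape,bool); w[165:265,160:265]=1
m=w&(P[...,2]>.046)&(P[...,2]<.06); print(rect(P,m))
E
```

```text
t 8.25 pos [0.547  0.242  0.1077] F [ 0.2 -0.4 -0.3] gap 0.04 gf 14.0
shift [-0.003   0.0009  0.0174] turn [ 0.     -0.001  -0.0009]
(array([549.9, 230.6]), array([100.2,  89.6]), 23.09, 1372, np.float64(55.0))
```

View pics/over.png

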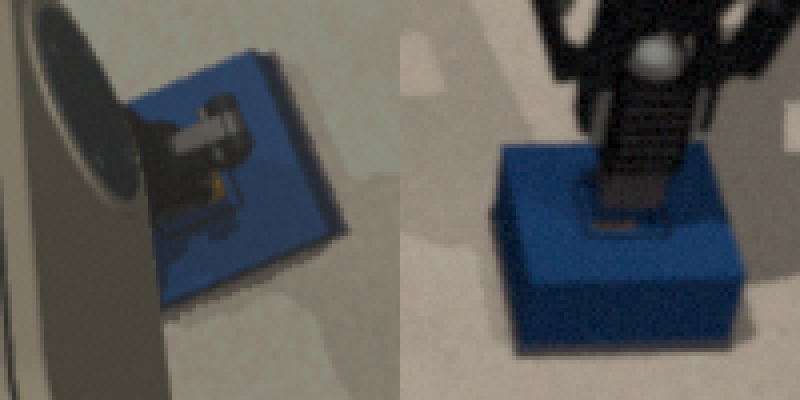

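The plug hangs just over the stand's socket (scene crop (630,190) over (625,210)) and lines up with it. I'll let the arm settle, then read the pose.

Call:
carry_out([
  [40, 0, 0, 0, 0, 0, 0],
  [40, 0, 0, 0, 0, 0, 0],
  [40, 0, 0, 0, 0, 0, 0],
  [40, 0, 0, 0, 0, 0, 0],
])

```text
t: 8.75
eef_pos: [0.5464, 0.2419, 0.1069]
orientation: [0.98, 0.2, 0.0, -0.0]
contact_force: [-0.3, -0.9, -0.4]
finger_gap: 0.0403
gripper_force: 14.0
```

```bash
python3 - <<'E'
from h import *
goto((.5458,.241,.099),-66.8)
q,e=ctrl.capture("top");goto((.5458,.241,.099),-66.8)
p,d=ctrl.capture("scene")
goto((.5458,.241,.099),-66.8)
# in-hand cartridge: visible head/plug faces from scene cloud, in stand frame about seat
P=cloud("scene",d); a=np.deg2rad(23.2); c=np.array([.546,.2405])
Q=P[...,:2]-c; X=(Q@[np.cos(a),np.sin(a)])*1000; Y=(Q@[-np.sin(a),np.cos(a)])*1000; Z=P[...,2]*1000
for lo,hi in((68,92),(101,122)):
    m=(Z>lo)&(Z<hi)&(abs(X)<30)&(abs(Y)<35)&(d>0)
    print(lo,m.sum(),"X",np.percentile(X[m],[2,50,90,95,98]).round(1),"Y",np.percentile(Y[m],[2,5,50,95,98]).round(1))
E
```

```text
t 8.75 pos [0.5464 0.2419 0.1069] F [-0.3 -0.9 -0.4] gap 0.0403 gf 14.0
shift [-0.0017  0.0011  0.0157] turn [-0.     -0.     -0.0008]
t 8.8 pos [0.5463 0.2419 0.1068] F [ 0.4 -0.7 -2. ] gap 0.0401 gf 14.0
shift [-0.0017  0.0012  0.0157] turn [-0.     -0.     -0.0008]
t 8.85 pos [0.5464 0.2418 0.1068] F [-0.3 -0.6 -2.2] gap 0.0399 gf 14.0
shift [-0.0017  0.0011  0.0156] turn [-0.      0.     -0.0008]
68 125 X [-7.5 13.7 15.8 16.  16.3] Y [-14.2 -14.   -2.2  13.5  14.4]
101 198 X [ 5.8 18.8 20.8 21.4 21.7] Y [-30.1 -25.9  -3.   24.   29.5]
```

Call:
carry_out([
  [40, -0.0017, 0.001, 0.005, 0, 0, -0.0008],
  [40, -0.0017, 0.001, 0.01, 0, 0, -0.0008],
  [40, -0.0017, 0.001, 0.015, 0, 0, -0.0008],
  [40, -0.0017, 0.001, 0.02, 0, 0, -0.0008],
  [40, -0.0017, 0.001, 0.024, 0, 0, -0.0008],
])

```text
t: 9.35
eef_pos: [0.5457, 0.241, 0.0945]
orientation: [0.98, 0.201, -0.0, 0.0]
contact_force: [0.2, 0.8, -1.8]
finger_gap: 0.0402
gripper_force: 14.0
```

Call:
carry_out([
  [40, 0, 0, 0.004, 0, 0, 0],
  [40, 0, 0, 0.007, 0, 0, 0],
  [40, 0, 0, 0.01, 0, 0, 0],
  [40, 0, 0, 0.013, 0, 0, 0],
  [40, 0, 0, 0.013, 0, 0, 0],
])

```text
t: 9.85
eef_pos: [0.5457, 0.241, 0.0881]
orientation: [0.98, 0.201, -0.0, 0.0]
contact_force: [-0.3, 0.6, -1.3]
finger_gap: 0.04
gripper_force: 14.0
```

```bash
python3 -c "
from h import *
goto((.5458,.241,.0632),-66.8)"
```

```text
t 9.85 pos [0.5457 0.241  0.0881] F [-0.3  0.6 -1.3] gap 0.04 gf 14.0
shift [0.0002 0.0001 0.0499] turn [-0.      0.0002 -0.    ]
```

Call:
carry_out([
  [40, 0, 0, 0.004, 0, 0, 0],
  [40, 0, 0, 0.008, 0, 0, 0],
  [40, 0, 0, 0.012, 0, 0, 0],
  [40, 0, 0, 0.016, 0, 0, 0],
  [40, 0, 0, 0.018, 0, 0, 0],
])

```text
t: 10.35
eef_pos: [0.5457, 0.241, 0.079]
orientation: [0.98, 0.201, -0.0, 0.0]
contact_force: [1.1, -0.3, -1.9]
finger_gap: 0.04
gripper_force: 14.0
```

Call:
carry_out([
  [40, 0, 0, 0.003, 0, 0, 0],
  [40, 0, 0, 0.006, 0, 0, 0],
  [40, 0, 0, 0.009, 0, 0, 0],
  [40, 0, 0, 0.011, 0, 0, 0],
  [40, 0, 0, 0.012, 0, 0, 0],
])

```text
t: 10.85
eef_pos: [0.5458, 0.241, 0.0732]
orientation: [0.98, 0.201, -0.0, 0.0]
contact_force: [-0.7, 0.7, -1.5]
finger_gap: 0.0403
gripper_force: 14.0
```

Call:
carry_out([
  [40, 0, 0, 0.001, 0, 0, 0],
  [40, 0, 0, 0.0022, 0, 0, 0],
  [40, 0, 0, 0.0034, 0, 0, 0],
  [40, 0, 0, 0.0046, 0, 0, 0],
  [40, 0, 0, 0.0058, 0, 0, 0],
])

```text
t: 11.35
eef_pos: [0.5458, 0.2411, 0.0706]
orientation: [0.98, 0.201, 0.0, -0.0]
contact_force: [-1.2, -0.7, 2.9]
finger_gap: 0.0402
gripper_force: 14.9
```

Call:
carry_out([
  [40, 0, 0, 0.001, 0, 0, 0],
  [40, 0, 0, 0.002, 0, 0, 0],
  [40, 0, 0, 0.003, 0, 0, 0],
  [40, 0, 0, 0.004, 0, 0, 0],
  [40, 0, 0, 0.005, 0, 0, 0],
])

```text
t: 11.85
eef_pos: [0.5458, 0.241, 0.0679]
orientation: [0.98, 0.201, 0.0, 0.0]
contact_force: [-1.3, -1.4, 3.8]
finger_gap: 0.0398
gripper_force: 15.0
```

Call:
carry_out([
  [40, 0, 0, 0.001, 0, 0, 0],
  [40, 0, 0, 0.002, 0, 0, 0],
  [40, 0, 0, 0.003, 0, 0, 0],
  [40, 0, 0, 0.004, 0, 0, 0],
  [40, 0, 0, 0.005, 0, 0, 0],
])

```text
t: 12.35
eef_pos: [0.5458, 0.241, 0.0654]
orientation: [0.98, 0.201, 0.0, 0.0]
contact_force: [-1.0, -1.5, 4.5]
finger_gap: 0.0401
gripper_force: 15.1
```

Call:
carry_out([
  [40, 0, 0, 0.0008, 0, 0, 0],
  [40, 0, 0, 0.0016, 0, 0, 0],
  [40, 0, 0, 0.0016, 0, 0, 0],
])

```text
t: 12.65
eef_pos: [0.5459, 0.2411, 0.0646]
orientation: [0.98, 0.201, 0.0, -0.0]
contact_force: [-1.0, -1.5, 4.6]
finger_gap: 0.04
gripper_force: 15.1
```

Call:
carry_out([
  [40, 0, 0, 0.0008, 0, 0, 0],
  [40, 0, 0, 0.0016, 0, 0, 0],
  [40, 0, 0, 0.0016, 0, 0, 0],
])

```text
t: 12.95
eef_pos: [0.5458, 0.241, 0.0644]
orientation: [0.98, 0.201, 0.0, 0.0]
contact_force: [-2.5, -2.2, 9.7]
finger_gap: 0.0401
gripper_force: 15.9
```

Fz rose to 9.7 N with no further travel, so the shoulder is home. I'll hold briefly, then let go.

Call:
carry_out([
  [40, 0, 0, 0, 0, 0, 0],
  [40, 0, 0, 0, 0, 0, 0],
])

```text
t: 13.15
eef_pos: [0.5459, 0.2411, 0.0644]
orientation: [0.98, 0.201, 0.0, -0.0]
contact_force: [-2.3, -2.6, 10.4]
finger_gap: 0.0403
gripper_force: 15.9
```

Call:
carry_out([
  [46, 0, 0, 0, 0, 0, 0],
  [54, 0, 0, 0, 0, 0, 0],
  [65, 0, 0, 0, 0, 0, 0],
  [80, 0, 0, 0, 0, 0, 0],
  [80, 0, 0, 0, 0, 0, 0],
])

```text
t: 13.65
eef_pos: [0.5458, 0.241, 0.0636]
orientation: [0.98, 0.201, -0.0, 0.0]
contact_force: [-0.4, -0.2, -0.4]
finger_gap: 0.0798
gripper_force: 0.0
```

```bash
python3 - <<'E'
from h import *
goto((.5458,.241,.19),-66.8)
p,d=ctrl.capture("scene")
b=cv2.resize(p[160:270,365:475],(550,550),interpolation=3)
cv2.imwrite("pics/rel.png",b[:,:,::-1])
E
```

```text
t 13.65 pos [0.5458 0.241  0.0636] F [-0.4 -0.2 -0.4] gap 0.0798 gf 0.0
shift [ 1.000e-04 -0.000e+00 -2.528e-01] turn [ 0.      0.0001 -0.    ]
```

View pics/rel.png

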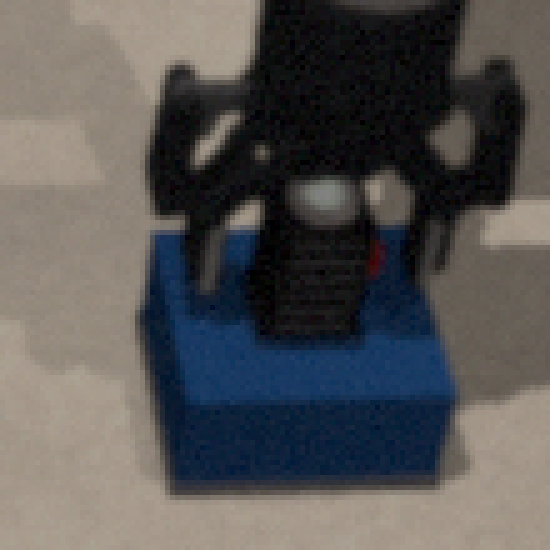

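The cartridge stands seated in the stand, the red button (375,257) sticks out again, and the fingers are clear on both sides. I'm retreating straight up.

Call:
carry_out([
  [80, 0, 0, -0.04, 0, 0, 0],
  [80, 0, 0, -0.1, 0, 0, 0],
  [80, 0, 0, -0.17, 0, 0, 0],
  [80, 0, 0, -0.24, 0, 0, 0],
  [80, 0, 0, -0.26, 0, 0, 0],
])

```text
t: 14.2
eef_pos: [0.5478, 0.2418, 0.1978]
orientation: [0.98, 0.201, 0.003, -0.001]
contact_force: [-0.2, 0.4, 0.1]
finger_gap: 0.08
gripper_force: 0.0
```

Call:
carry_out([
  [80, -0.05, 0, 0, 0, 0, 0],
  [80, -0.1, 0, 0, 0, 0, 0],
  [80, -0.15, 0, 0, 0, 0, 0],
  [80, -0.2, 0, 0, 0, 0, 0],
  [80, -0.2, 0, 0, 0, 0, 0],
])

```text
t: 14.7
eef_pos: [0.4504, 0.2001, 0.1927]
orientation: [0.98, 0.201, -0.002, 0.0]
contact_force: [0.4, -0.4, -0.0]
finger_gap: 0.0801
gripper_force: 0.0
```

```bash
python3 - <<'E'
from h import *
p,d=ctrl.capture("scene"); P=cloud("scene",d); a=np.deg2rad(23.2)
Q=P[...,:2]-[.546,.2405]; X=(Q@[np.cos(a),np.sin(a)])*1000; Y=(Q@[-np.sin(a),np.cos(a)])*1000; Z=P[...,2]*1000
w=(abs(X)<25)&(abs(Y)<32)&(d>0)
m=w&(Z>105)&(Z<135); print("top z (head 115, lens 125 + up to 2)",np.percentile(Z[m],[10,30,50,70,90,97]).round(1), "XY", np.median(X[m]).round(1),np.median(Y[m]).round(1))
r=p.astype(int); red=w&(r[...,0]>2*r[...,1])&(r[...,0]>70); print("red n",red.sum(),"Y",Y[red].round(1)[:12])
b=cv2.resize(p[160:270,365:475],(550,550),interpolation=3); cv2.imwrite("pics/end.png",b[:,:,::-1])
E
```

```text
top z (head 115, lens 125 + up to 2) [110.2 115.4 117.5 120.  123.5 127.1] XY 9.2 -3.8
red n 0 Y []
```

View pics/end.png

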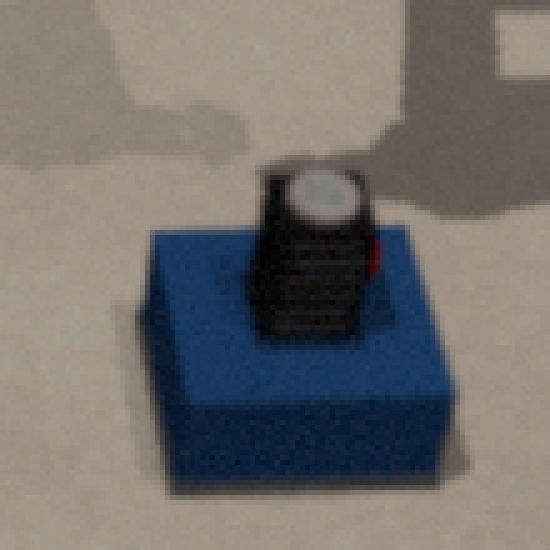

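The cartridge stands upright in the stand with the red button out at (375,257), and the arm is clear. I'm handing it in.

```bash
python3 -c "
from rig import ctrl
print(ctrl.close_job())"
```

```text
the job is handed in; nothing more can be done
None
```

The cartridge was moved from the white box to the blue stand, pressed home with the button held in, and let go. In the last picture it stands upright with the red button out. The job was handed in at about 15 s; the hand-in returned no verdict.

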